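# Square a stand's post with a flanged square and hold it

### The job

The post of the grey stand leans forward and its pivot has to be clamped upright. Pick up the flanged square by its black grip, set its foot flat on the base plate a few centimetres short of the post with the blade end towards the post, then slide it along until the blade's outer edge pushes the post upright and lies flush along the middle of it while the foot stays flat on the plate. Finish still gripping the square and pressing it lightly into that corner so that I can tighten the knob; do not let go, and leave the other things on the worktop where they are.

Things in the scene. Friction and masses are not known exactly. Their poses are not given: they have to be found in the camera images.
- square_grip (a point): Centre of the black grip on the loose flanged square: an upright block 36 mm long (x) x 14 thick (y) on top of the foot, from 18 to 64 above the foot's underside; this point is 46 above the underside. x runs along the foot towards the blade end, y across the grip's thickness, z up. The blade's inner edge stands 59 ahead (+x).
- square_heel (a point): The square's outer corner: bottom of the foot at the blade end, mid-width. Same axes as square_grip; square_grip lies 85 mm back (-x) and 46 mm up from here. The foot reaches 120 mm back from here.
- square: The flanged square, 0.2 to 0.33 kg, standing by itself on the worktop: blue foot 120 mm long (x) x 26 wide (y) x 18 high; from its +x end rises a steel blade, 26 long x 10 thick, top 95 above the underside, its outer edge flush with the foot's end. Origin at the centre of the foot's underside, 60 back (-x) from square_heel; same axes.
- corner (a point): Corner to press into, on the stand (fixed to the worktop): where the base plate's top meets the post's front face when the post is upright, mid-width of the post. x points level into the post, z up. The plate's top is 12 above the worktop; it reaches 180 in front (-x) and 40 behind this point, 60 to each side. (Lengths in mm.)
- base_plate: The stand's grey base plate, 220 x 120 x 12 thick; origin at the centre of its underside, 70 back (-x) and 12 below corner; same axes. Two steel ears and a black clamp knob stand beside the post's foot, at most 26 above the plate's top. (Lengths in mm.)
- post (a joint): Pivot of the aluminium post (24 deep x 40 wide, top 80 above the plate's top); axis 12 behind the front face, 10 above the plate. 0 rad = upright; positive leans forward over the plate (to -x of corner), 0.06 to 0.16 at the start. Stiff: pushing at the top takes about 3 N and it stays where left. It can also lean 0.2 beyond upright. (Lengths in mm.)
- post_top (a point): Top edge of the post's front face, mid-width; 80 above the plate's top when upright. (Lengths in mm.)
- reagent_2: Bystander, leave alone: orange-brown reagent bottle with black cap, 64 mm across, 103 high; origin at the centre of its underside.
- tape_roll: Bystander, leave alone: roll of tape lying flat, 73 mm across, 19 high; origin at the centre of its underside.
- marker_blue: Bystander, leave alone: white marker pen with blue cap, 128 mm long; origin at the centre of its underside.
- sample_cup: Bystander, leave alone: clear sample cup, 64 mm across, 71 high; origin at the centre of its underside.
- forceps: Bystander, leave alone: steel forceps, 134 mm long, lying; origin at the centre of its underside.
Not all that is in view belongs to the job. There is more than one size of the square; the one meant has the size given above.

How it is judged:
By the outcome, as a careful person would: the job done as asked, in the order asked, and still so for the second after the job is handed in, while the arm keeps its last pose, push and grip.
It also fails if it takes over 45 s, if anything falls off the work surface, if the arm or the gripper's body presses on something with over 40 N, if the wrist force passes 120 N, or if a joint passes its speed limit or range.

### The arm

A 7-joint arm with a two-finger parallel gripper is mounted at the origin on a cart in front of the work surface, level with it; the furniture and walls round the work are solid. World frame = base frame: x ahead of the robot, y to its left, z up, the work surface at z = 0. Lengths are in m, angles in degrees, forces in N, time in s.
With the tool pointing down it reaches from about 0.425 to 0.875 m from the base axis. Payload 4.7 kg.
Tool frame: the origin (TCP) lies at the very end of the fingers, on their centre line; the grasp point (between the pads) lies 19 mm behind it (pinch_z is the distance from the TCP to the grasp point, in m); z points along the fingers, y is the direction in which the jaws open and shut (so a half turn about z gives the same grasp; the last joint's range is limited). The gripper opens to 87 mm and grips with 3 to 60 N. Pads are 19 mm wide; open, the fingers measure 117 mm over their backs; the gripper's body (75 mm by 190 mm) begins 51 mm behind the grasp point.
Start: joints at [77.985, 18.392, -4.016, 83.108, 1.295, 78.541, -3.26], TCP at [0.144, -0.634, 0.223] pointing down, gripper open.
Joint ranges: [-163.93, 163.93], [-17.29, 119.83], [-79.2, 71.16], [3.27, 140.29], [-89.18, 269.18], [5.43, 117.66], [-154.24, 154.24]. Speed limits (degrees/s): [147.25, 147.25, 180, 180, 180, 180, 180].

### API

Orientations are given as [roll, pitch, yaw] about the fixed x, y, z axes, in that order (R = Rz(yaw) Ry(pitch) Rx(roll)).
In Python, from cell import get_obs, read_camera, camera_params, sign_off, pinch_z gives the robot as it stands.
- The arm moves only by the shell command python3 -m handwheel 'ROWS' [FORCE]. ROWS is JSON, a list of rows, each a list of 5 numbers: the finger opening in m, from 0 to 0.087, then the shift along the tool's x, y, z in m, then the turn about the tool's z in rad. In form: [[jaw, tx, ty, tz, twist], ...]. A call has 1 to 20 rows; each row is the pose to reach, as a shift and turn from the pose commanded when the call began, along the tool's axes at that moment; what a row does not reach only later rows make up. A row lasts 1/10 s, in which the tool goes at most 50 mm and 8.59 degrees, less where a joint would pass 70% of its speed; a pose out of reach is approached as far as the arm can. A call with a gripper value outside its range is refused whole. The fingers move at their own pace and stop on an object; FORCE is the grip in N (left out, the last holds). Time passes only in rows, so rows that repeat a pose let the fingers close. It gives the time, the measured TCP pose, the force and the opening at its end, in the units of the state.
- get_obs(): the state, without advancing time (a new reading comes with each control period).
- read_camera(name): name is "side" or "top"; returns the picture (480x640x3 uint8, blue, green, red); there is no depth.
- camera_params(name): a dict with "camera_matrix" (3x3 intrinsics, pixels), "R" (3x3) and "t" (3): a world point X has camera coordinates R X + t. Camera axes: x right, y down, z forward; pixel columns grow to the right and rows downward; lengths in m; the calibration is good to about 2 mm. A picture is of the moment at which its call begins. camera_params takes no time and is no camera call.
- sign_off(): hands the job in, once; it reports no verdict.
The state is a dict: "time_s": time; "qpos": joint angles; "joint_velocities": joint speeds; "effort": joint torques, N m; "tool_pos": TCP position; "tool_rot": TCP orientation; "force": force on the tool from outside, world axes, zero at the start; "wrist_torque": the same for the moment, N m; "grip_width": finger opening in m.
Only numpy, scipy, OpenCV 4.12 (cv2) and the standard library are available. Lean on these libraries where they do the work, as an engineer would, in place of code of your own. Each camera call takes 0.05 s, during which the arm holds its last target.

## Working session

There is one attempt and no reset: what is moved stays moved. The work goes in short steps, Python scripts to look and compute and a shell command to move; the robot and the scene stay as the last step left them, time stands still between calls to the robot, and variables do not carry over. Pictures are saved under pics/ and viewed, and the job is handed in when it is done.

```bash
ls; mkdir -p pics; python3 - <<'E'
from cell import *
import cv2
print(get_obs()); print(pinch_z)
for n in("side","top"):
    cv2.imwrite(f"pics/{n}0.png",read_camera(n)); print(camera_params(n))
E
```

```text
pics
{'time_s': 0.0, 'qpos': array([77.98578212, 18.44017646, -4.01456936, 83.17569758,  1.29566588,
       78.53937534, -3.26117589]), 'joint_velocities': array([ 0.00119321, -0.04888884,  0.01152368,  0.11030141,  0.11664909,
        0.0217657 , -0.05845288]), 'effort': array([ 2.37352006e-04, -4.91281700e+01, -4.03750604e-01, -3.12528634e+01,
       -6.39661867e-02,  4.37075493e-02,  1.71121778e-04]), 'tool_pos': array([ 0.14406446, -0.63326769,  0.22144175]), 'tool_rot': array([-1.79890026e+02,  6.66670737e-03,  1.28220356e+01]), 'force': array([ 0.08635922, -0.16939409, -0.7758207 ]), 'wrist_torque': array([0.0787369 , 0.04211678, 0.00744755]), 'grip_width': 0.08712823355105005}
0.0187
{'camera_matrix': array([[546.6504197 ,   0.        , 318.30296831],
       [  0.        , 546.6504197 , 242.48428902],
       [  0.        ,   0.        ,   1.        ]]), 'R': array([[ 0.03800837, -0.99917982,  0.01396621],
       [-0.82725935, -0.03930229, -0.56044383],
       [ 0.56053307,  0.00974788, -0.82807467]]), 't': array([-0.0322601 ,  0.54087155,  1.29630731])}
{'camera_matrix': array([[589.22410453,   0.        , 328.74559949],
       [  0.        , 589.22410453, 249.11965501],
       [  0.        ,   0.        ,   1.        ]]), 'R': array([[-0.01033549, -0.99973873, -0.02038741],
       [-0.98090615,  0.01409638, -0.19397014],
       [ 0.19420685,  0.01799336, -0.98079556]]), 't': array([6.81827080e-04, 5.94645844e-01, 1.23439104e+00])}
```

View pics/side0.png

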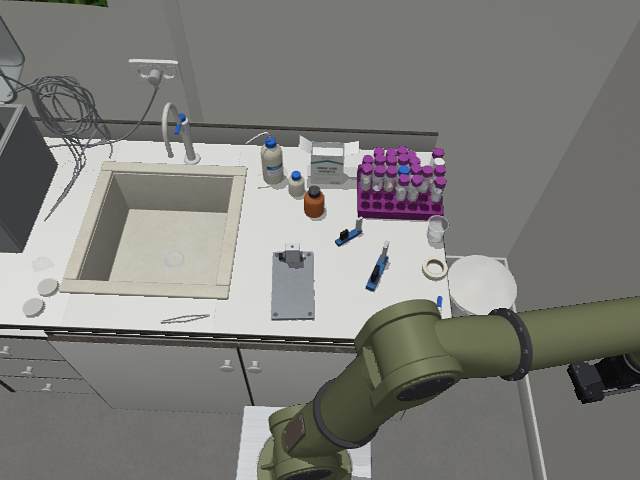

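View pics/top0.png

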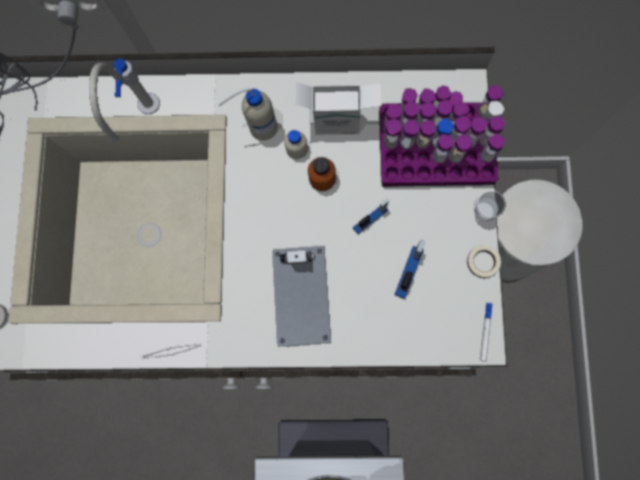

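The side view shows the stand at about (293,283), a small square at (348,234), a large square at (377,268) and the bottle at (314,203). In the top view the small square is at (370,217), the large one at (410,271) and the plate at (302,296). I'll zoom in on these.

```bash
cat > h.py <<'E'
import numpy as np, cv2
from cell import *
P={n:camera_params(n) for n in("side","top")}
def cast(n,uv,z):
    p=P[n];uv=np.atleast_2d(uv).astype(float)
    d=np.c_[uv,np.ones(len(uv))]@np.linalg.inv(p["camera_matrix"]).T@p["R"]
    c=-p["R"].T@p["t"]
    return c+d*((z-c[2])/d[:,2])[:,None]
def proj(n,X):
    p=P[n];x=(np.atleast_2d(X)@p["R"].T+p["t"])@p["camera_matrix"].T
    return x[:,:2]/x[:,2:]
def tri(a,b):
    A=[];B=[]
    for n,uv in(("side",a),("top",b)):
        p=P[n];M=p["camera_matrix"]@np.c_[p["R"],p["t"]]
        for i in(0,1):
            r=uv[i]*M[2]-M[i];A.append(r[:3]);B.append(-r[3])
    s=np.linalg.lstsq(np.array(A),np.array(B),rcond=None)
    return s[0],s[1]
def crop(im,x0,y0,w,h,s,name):
    cv2.imwrite(name,cv2.resize(im[y0:y0+h,x0:x0+w],None,fx=s,fy=s,interpolation=cv2.INTER_CUBIC))
E
python3 - <<'E'
from h import *
t=cv2.imread("pics/top0.png");s=cv2.imread("pics/side0.png")
crop(t,260,190,180,170,4.4,"pics/t1.png" )
crop(s,260,210,150,120,5,"pics/s1.png")
for n,im in(("top",t),("side",s)):
    hsv=cv2.cvtColor(im,cv2.COLOR_BGR2HSV)
    m=cv2.inRange(hsv,(100,120,40),(125,255,255))
    k,l,st,c=cv2.connectedComponentsWithStats(m)
    for i in range(1,k):
        if st[i,4]>50:
            r=cv2.minAreaRect(np.argwhere(l==i)[:,::-1].astype(np.float32))
            bp=cv2.boxPoints(r); print(n,st[i],np.round(bp,1).tolist()); X=cast(n,bp,0.018)[:,:2]
            print(np.round(X,4).tolist(),[round(float(np.linalg.norm(X[j]-X[j-1])),4) for j in(1,2)])
E
```

```text
top [114  58  12  17 150] [[114.0, 58.0], [125.0, 58.0], [125.0, 74.0], [114.0, 74.0]]
[[1.0851, 0.5128], [1.0845, 0.4858], [1.0422, 0.4834], [1.0428, 0.5103]] [0.027, 0.0424]
top [115  80   7  16  74] [[114.9000015258789, 94.9000015258789], [116.0999984741211, 79.5999984741211], [121.19999694824219, 80.0], [120.0999984741211, 95.30000305175781]]
[[0.9882, 0.5047], [1.0279, 0.5042], [1.0266, 0.4917], [0.9869, 0.4922]] [0.0398, 0.0126]
top [246  89  16  17 192] [[243.8000030517578, 93.5999984741211], [257.0, 87.0], [264.0, 101.0], [250.8000030517578, 107.5999984741211]]
[[0.9853, 0.1937], [1.0017, 0.1622], [0.9653, 0.145], [0.949, 0.1763]] [0.0355, 0.0403]
top [437 118  17  17 215] [[437.0, 118.0], [453.0, 118.0], [453.0, 134.0], [437.0, 134.0]]
[[0.9141, -0.2645], [0.9134, -0.302], [0.8734, -0.3], [0.8741, -0.2627]] [0.0376, 0.04]
top [288 131  13  12 122] [[288.0, 131.0], [300.0, 131.0], [300.0, 142.0], [288.0, 142.0]]
[[0.8882, 0.0873], [0.8876, 0.059], [0.8602, 0.059], [0.8607, 0.0872]] [0.0284, 0.0274]
top [354 209  32  24 148] [[353.3999938964844, 227.1999969482422], [381.899993
[... 1417 characters left out ...]
.0387, 0.042]
side [292 171   8  10  68] [[292.0, 171.0], [299.0, 171.0], [299.0, 180.0], [292.0, 180.0]]
[[0.9217, 0.0897], [0.9229, 0.0667], [0.8842, 0.0644], [0.883, 0.0871]] [0.023, 0.0388]
side [335 229  27  17 122] [[333.8999938964844, 240.0], [358.29998779296875, 226.1999969482422], [361.70001220703125, 232.3000030517578], [337.29998779296875, 246.10000610351562]]
[[0.6534, -0.0541], [0.7081, -0.1279], [0.6856, -0.1383], [0.6317, -0.0649]] [0.0919, 0.0248]
side [366 255  22  36 169] [[364.8999938964844, 287.5], [380.3999938964844, 253.5], [388.20001220703125, 257.0], [372.70001220703125, 291.0]]
[[0.4935, -0.1462], [0.6114, -0.1933], [0.6, -0.2159], [0.4831, -0.1681]] [0.1269, 0.0253]
```

View pics/t1.png

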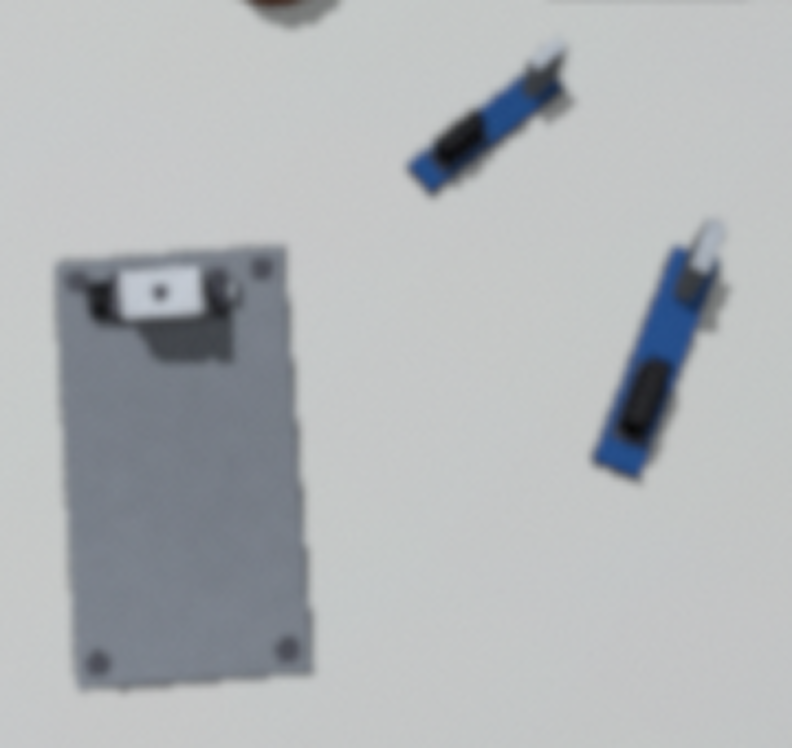

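View pics/s1.png

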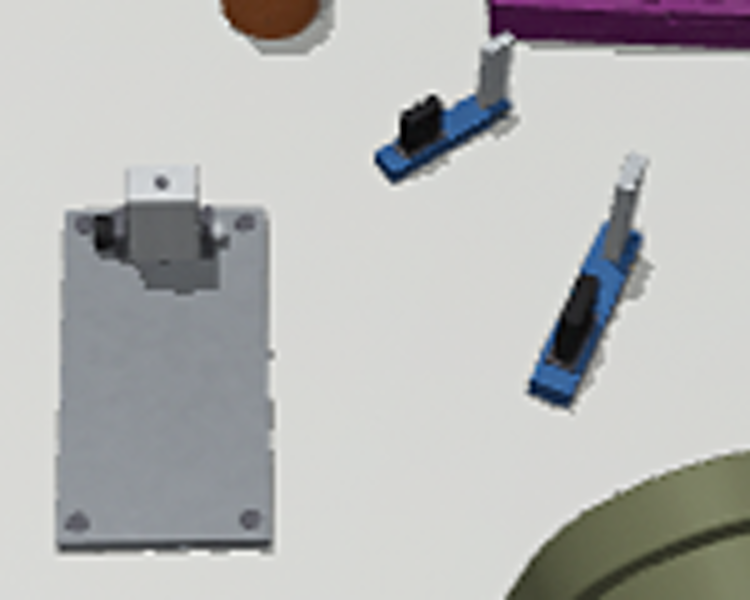

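The larger square at top crop (597–722, 222–478) matches the 120 mm foot. The small one is only about 84 mm long. Next I'll measure its edges and the plate's edges.

```bash
python3 - <<'E'
from h import *
t=cv2.imread("pics/top0.png");s=cv2.imread("pics/side0.png")
print("cams",[-P[n]["R"].T@P[n]["t"] for n in P])
T=lambda L:(np.array(L)+.5)/4.4-.5+[260,190]
S=lambda L:(np.array(L)+.5)/5-.5+[260,210]
def show(n,lab,uv,z): 
    X=cast(n,uv,z);print(n,lab,np.round(X[:,:2],4).tolist())
    return X
show("top","foot RL,FL,(RR bottom?)",T([[594,459],[675,246]]),.018)
show("top","RR,rear right edge",T([[642,475]]),.018)
show("side","foot RL,FL,RR,FR",S([[531,384],[603,222],[572,398],[641,236]]),.018)
show("top","grip top",T([[656,362],[622,432],[640,438],[671,370]]),.064)
show("side","grip top",S([[583,277],[600,279],[560,330],[577,335]]),.064)
show("top","blade top",T([[703,222],[722,222]]),.095)
show("side","blade top",S([[626,155],[648,158],[615,184],[634,188]]),.095)
show("top","plate FL,FR,RR,RL",T([[55,262],[286,246],[313,673],[80,689]]),.012)
show("side","plate",S([[65,211],[267,207],[273,542],[57,541]]),.012)
show("top","holes",T([[262,268],[288,650],[98,662]]),.012)
show("side","holes",S([[84,224],[245,222],[250,520],[77,521]]),.012)
show("side","post top backL,backR,frontL,R",S([[127,166],[199,167],[126,200],[200,202]]),.092)
show("top","post top",T([[118,268],[202,264],[121,320],[206,316]]),.092)
# plate mask fit
for n,im in(("top",t),("side",s)):
    hsv=cv2.cvtColor(im,cv2.COLOR_BGR2HSV)
    m=cv2.inRange(im,(60,60,60),(175,170,165)); 
    x0,y0,x1,y1=(265,235,340,355) if n=="top" else (265,240,325,325)
    mm=np.zeros_like(m);mm[y0:y1,x0:x1]=m[y0:y1,x0:x1]
    c=max(cv2.findContours(mm,0,cv2.CHAIN_APPROX_NONE)[0],key=cv2.contourArea)
    print(n,cv2.contourArea(c),cv2.boundingRect(c)); bp=cv2.boxPoints(cv2.minAreaRect(c)); print(bp.tolist()); show(n,"platefit",bp,.012)
E
```

```text
cams [array([-0.27795591, -0.0236124 ,  1.37701792]), array([ 0.34357162, -0.02991155,  1.3260427 ])]
top foot RL,FL,(RR bottom?) [[0.4988, -0.1514], [0.6081, -0.1964]]
top RR,rear right edge [[0.4904, -0.1753]]
side foot RL,FL,RR,FR [[0.4973, -0.1487], [0.6095, -0.1926], [0.4893, -0.1719], [0.6007, -0.2148]]
top grip top [[0.5408, -0.1791], [0.5065, -0.1612], [0.5034, -0.1699], [0.5368, -0.1863]]
side grip top [[0.5418, -0.1746], [0.5409, -0.1842], [0.5064, -0.161], [0.5036, -0.1704]]
top blade top [[0.6042, -0.2006], [0.6041, -0.2098]]
side blade top [[0.6053, -0.1972], [0.6038, -0.2097], [0.5851, -0.1904], [0.5829, -0.2011]]
top plate FL,FR,RR,RL [[0.6055, 0.1232], [0.6122, 0.0035], [0.3937, -0.0081], [0.3871, 0.1089]]
side plate [[0.6061, 0.1271], [0.6146, 0.0071], [0.3943, -0.0058], [0.3895, 0.1131]]
top holes [[0.6008, 0.016], [0.4053, 0.0044], [0.4004, 0.0999]]
side holes [[0.5975, 0.1151], [0.6034, 0.0197], [0.4071, 0.0075], [0.4022, 0.1031]]
side post top backL,backR,frontL,R [[0.5863, 0.0858], [0.5876, 0.045], [0.5633, 0.0847], [0.5639, 0.0431]]
top post top [[0.5862, 0.0832], [0.5876, 0.0424], [0.5605, 0.0817], [0.5619, 0.0405]]
top 5193.5 (272, 246, 60, 101)
[[269.5684814453125, 248.95938110351562], [324.92889404296875, 245.00503540039062], [331.969482421875, 343.5735778808594], [276.60906982421875, 347.5279235839844]]
top platefit [[0.6061, 0.1291], [0.6134, 0.0028], [0.3915, -0.0107], [0.3842, 0.1115]]
side 2834.5 (271, 247, 44, 74)
[[270.9999694824219, 320.0], [270.9999694824219, 247.0], [313.9999694824219, 247.0], [313.9999694824219, 320.0]]
side platefit [[0.3829, 0.1125], [0.623, 0.1333], [0.6291, 0.0047], [0.3882, -0.0055]]
```

Estimates (both views averaged):

| Item | Position (m) | Yaw |
|---|---|---|
| Grip | (0.5245, -0.174) | about -21.6° |
| Plate centre | (0.500, 0.0586) | about 3.5° |
| Corner | (0.570, 0.063) | about 3.5° |

I'll move above the grip first.

```bash
python3 -m handwheel '[[0.087,0.012,-0.009,0,0.015],[0.087,0.035,-0.027,0,0.045],[0.087,0.065,-0.05,0,0.08],[0.087,0.097,-0.075,0,0.12],[0.087,0.129,-0.099,0,0.16],[0.087,0.161,-0.124,0,0.2],[0.087,0.193,-0.149,0,0.24],[0.087,0.225,-0.173,0,0.28],[0.087,0.257,-0.198,0,0.32],[0.087,0.289,-0.222,0,0.36],[0.087,0.321,-0.247,0,0.4],[0.087,0.353,-0.272,0,0.44],[0.087,0.385,-0.296,0,0.48],[0.087,0.415,-0.319,0,0.52],[0.087,0.44,-0.339,0,0.56],[0.087,0.46,-0.354,0,0.585],[0.087,0.47,-0.362,0,0.6],[0.087,0.473,-0.364,0,0.6],[0.087,0.473,-0.364,0,0.6],[0.087,0.473,-0.364,0,0.6]]'
python3 - <<'E'
from h import *
for n in P:
    im=read_camera(n);cv2.imwrite(f"pics/{n}2.png",im)
    c=proj(n,[.5245,-.174,.05])[0].astype(int);crop(im,c[0]-80,c[1]-60,160,120,5,f"pics/{n}2c.png")
print(get_obs())
E
```

```text
time_s: 2.1
tool_pos: [0.5239, -0.1751, 0.2223]
tool_rot: [180.0, 0.0, -21.6]
force: [0.2, -1.4, -0.3]
grip_width: 0.0871
{'time_s': 2.2, 'qpos': array([ 41.41786511,   8.22818424, -28.17004491,  96.36492323,
         4.02381213,  76.42001849, -99.11989676]), 'joint_velocities': array([-0.01191627, -0.14698427, -0.13917726,  0.03622748, -0.11688214,
       -0.1589879 , -0.18193815]), 'effort': array([-2.22023861e-01, -3.57665920e+01, -2.17419885e+00, -3.10471737e+01,
       -2.52319907e-02, -8.07320746e-02,  5.48027296e-03]), 'tool_pos': array([ 0.52396297, -0.17522825,  0.22244671]), 'tool_rot': array([ 1.79960840e+02,  1.18009125e-02, -2.16662988e+01]), 'force': array([ 0.38483245,  0.27111415, -0.68411966]), 'wrist_torque': array([ 0.0863939 ,  0.07163654, -0.06899048]), 'grip_width': 0.08705119235337626}
```

View pics/side2.png

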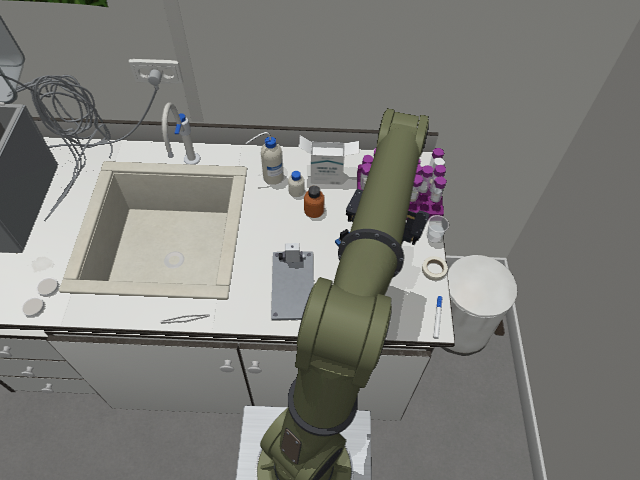

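View pics/top2.png

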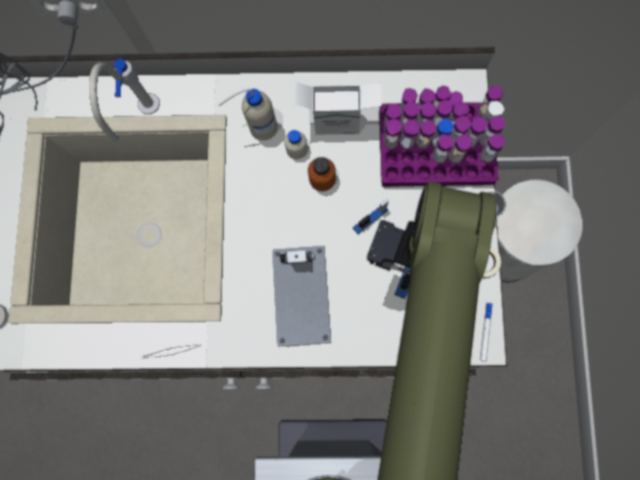

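The arm hides the square now, but the TCP reads (0.524, -0.175), as planned. I'll descend.

```bash
python3 -m handwheel '[[0.087,0,0,0.01,0],[0.087,0,0,0.03,0],[0.087,0,0,0.055,0],[0.087,0,0,0.08,0],[0.087,0,0,0.105,0],[0.087,0,0,0.13,0],[0.087,0,0,0.15,0],[0.087,0,0,0.167,0],[0.087,0,0,0.18,0],[0.087,0,0,0.188,0],[0.087,0,0,0.192,0],[0.087,0,0,0.192,0],[0.087,0,0,0.192,0]]'
```

```text
time_s: 3.5
tool_pos: [0.5253, -0.1741, 0.0312]
tool_rot: [180.0, -0.1, -21.6]
force: [-0.0, -0.1, -0.3]
grip_width: 0.0872
```

```bash
python3 -m handwheel '[[0.06,0,0,0,0],[0.04,0,0,0,0],[0.03,0,0,0,0],[0.024,0,0,0,0],[0.02,0,0,0,0],[0.016,0,0,0,0],[0.012,0,0,0,0],[0.008,0,0,0,0],[0.005,0,0,0,0],[0.005,0,0,0,0],[0.005,0,0,0,0],[0.005,0,0,0,0],[0.005,0,0,0,0]]' 40
python3 - <<'E'
from h import *
for n in P:
    im=read_camera(n)
    c=proj(n,[.5245,-.174,.05])[0].astype(int);crop(im,c[0]-80,c[1]-60,160,120,5,f"pics/{n}3c.png")
E
```

```text
time_s: 4.8
tool_pos: [0.5247, -0.1739, 0.0306]
tool_rot: [180.0, -0.0, -21.5]
force: [0.3, 0.5, 0.2]
grip_width: 0.0138
```

View pics/top3c.png

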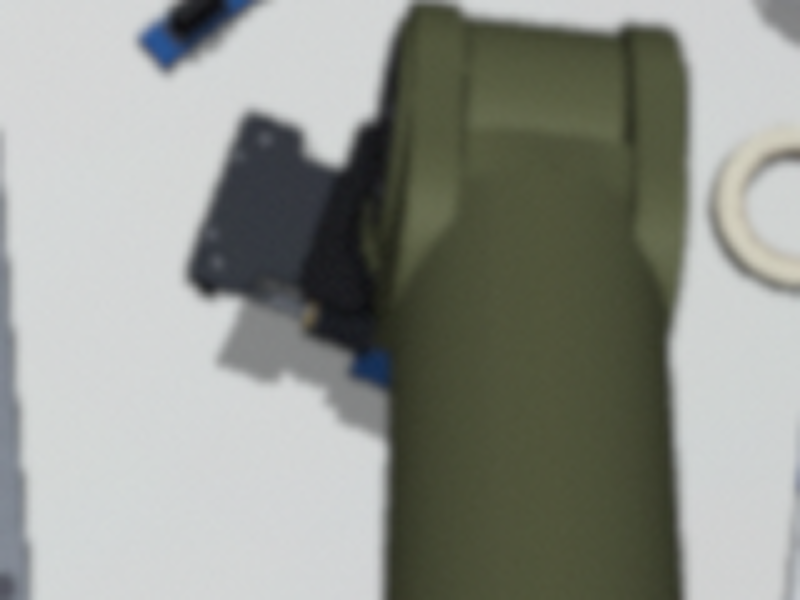

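View pics/side3c.png

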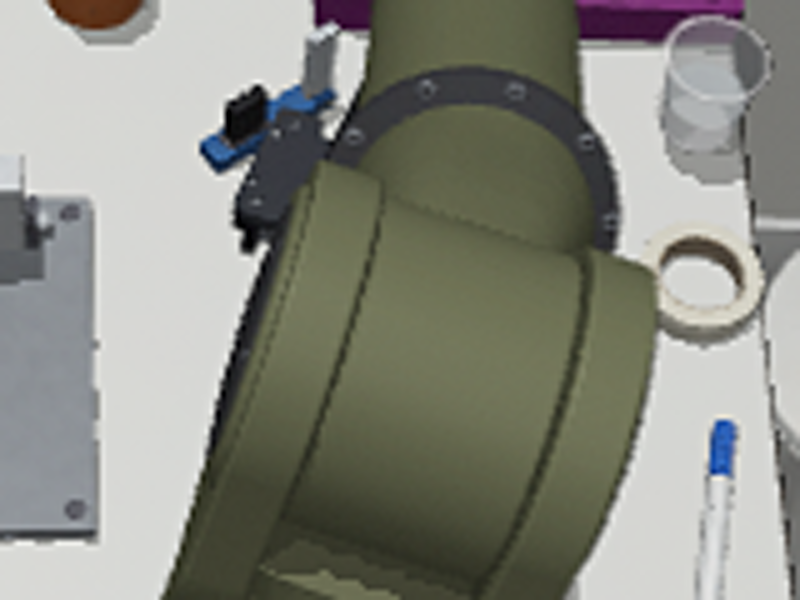

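The jaws stopped at 13.8 mm, so the 14 mm grip is held. I'll lift it.

```bash
python3 -m handwheel '[[0.005,0,0,-0.004,0],[0.005,0,0,-0.014,0],[0.005,0,0,-0.028,0],[0.005,0,0,-0.042,0],[0.005,0,0,-0.056,0],[0.005,0,0,-0.066,0],[0.005,0,0,-0.07,0],[0.005,0,0,-0.07,0],[0.005,0,0,-0.07,0]]'
python3 - <<'E'
from h import *
o=get_obs();print(o["force"],o["wrist_torque"])
for n in ("side",):
    im=read_camera(n)
    c=proj(n,[.5245,-.174,.05])[0].astype(int);crop(im,c[0]-80,c[1]-60,160,120,5,f"pics/{n}4c.png")
E
```

```text
time_s: 5.8
tool_pos: [0.5242, -0.1738, 0.1001]
tool_rot: [180.0, 0.1, -21.6]
force: [-0.2, 0.4, -3.4]
grip_width: 0.0137
[-0.22627846  0.39631876 -3.39769975] [ 0.04768451  0.09550872 -0.03380703]
```

```bash
python3 -m handwheel '[[0.005,-0.004,-0.005,0,-0.01],[0.005,-0.012,-0.015,0,-0.03],[0.005,-0.023,-0.028,0,-0.06],[0.005,-0.036,-0.044,0,-0.1],[0.005,-0.05,-0.061,0,-0.14],[0.005,-0.065,-0.079,0,-0.18],[0.005,-0.08,-0.097,0,-0.22],[0.005,-0.095,-0.115,0,-0.27],[0.005,-0.11,-0.134,0,-0.32],[0.005,-0.124,-0.151,0,-0.36],[0.005,-0.136,-0.166,0,-0.395],[0.005,-0.145,-0.177,0,-0.42],[0.005,-0.151,-0.184,0,-0.436],[0.005,-0.153,-0.186,0,-0.436],[0.005,-0.153,-0.186,0,-0.436],[0.005,-0.153,-0.186,0,-0.436],[0.005,-0.153,-0.186,0,-0.436]]'
python3 - <<'E'
from h import *
o=get_obs();print(o["force"],o["wrist_torque"],o["qpos"])
for n in P:
    im=read_camera(n);cv2.imwrite(f"pics/{n}5.png",im)
    c=proj(n,[.51,.06,.05])[0].astype(int);crop(im,c[0]-80,c[1]-60,160,120,5,f"pics/{n}5c.png")
E
```

```text
time_s: 7.55
tool_pos: [0.4509, 0.0544, 0.1005]
tool_rot: [180.0, 0.0, 3.3]
force: [1.0, -0.7, -3.4]
grip_width: 0.0133
[ 1.03176973 -0.68672961 -3.37502518] [ 0.01794121  0.10375176 -0.00406164] [ 30.30114382   2.28169667 -40.80618845 117.12229355   1.71066686
  61.16635147 -97.97259743]
```

View pics/top5.png

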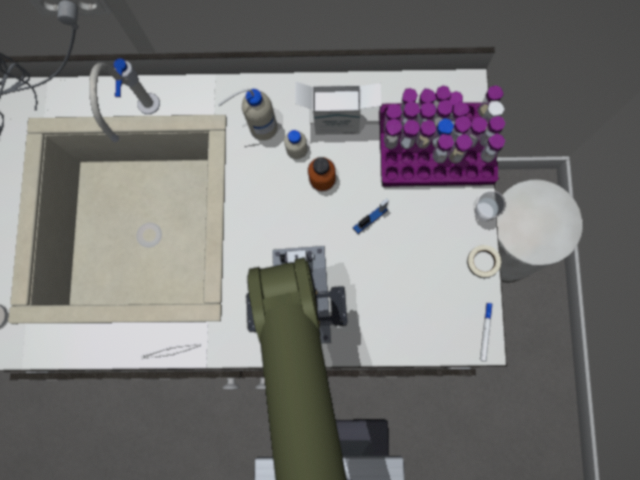

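View pics/side5c.png

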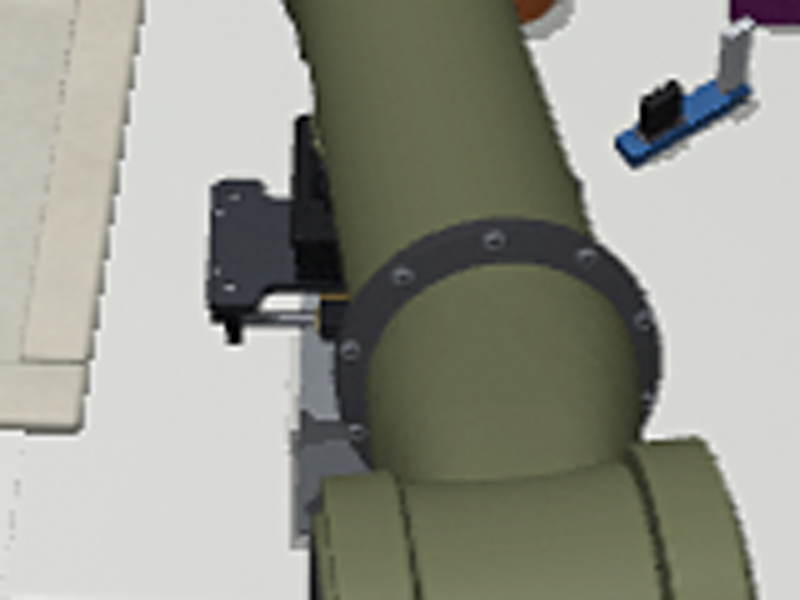

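In the top view the post is still visible at (297,256). The square hangs under the wrist, hidden in the side view. The load reads about 2.7 N. I'll zoom in on the top view.

```bash
python3 - <<'E'
from h import *
im=cv2.imread("pics/top5.png");crop(im,240,235,110,80,7,"pics/t5z.png")
for n,X in(("heel",[.5355,.0602,.070]),("bladetop",[.5355,.0602,.175])):print(n,proj("top",X))
E
```

```text
heel [[297.9289355  275.38184133]]
bladetop [[294.13134707 267.42173361]]
```

View pics/t5z.png

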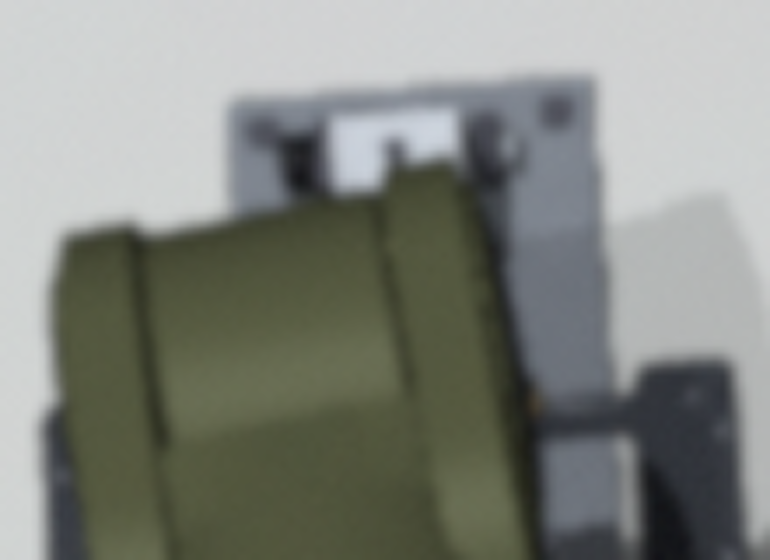

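The blade is hidden by the wrist. I can still check the camera-to-robot lateral bias, using the gripper body's left end, which both views show.

```bash
python3 - <<'E'
from h import *
t=cv2.imread("pics/top5.png");s=cv2.imread("pics/side5.png")
crop(t,235,280,125,70,6,"pics/t5g.png");crop(s,255,220,80,90,6,"pics/s5g.png")
E
```

```text
(no output)
```

View pics/t5g.png

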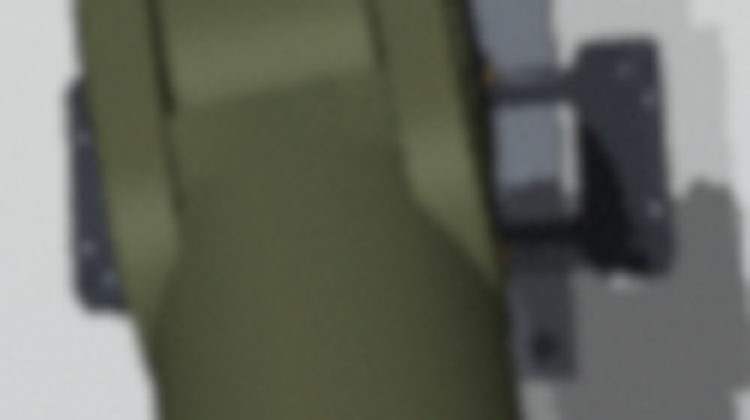

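View pics/s5g.png

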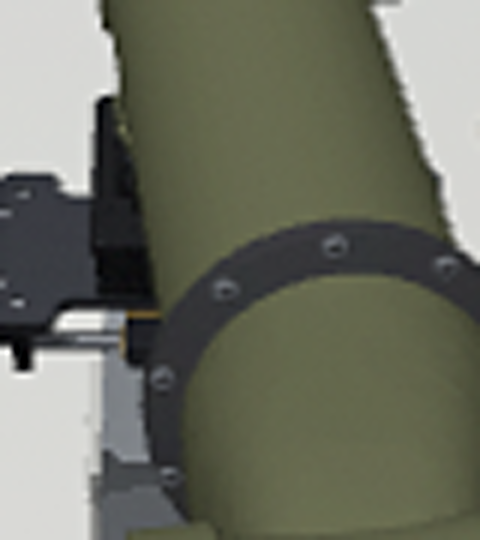

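```bash
python3 - <<'E'
from h import *
T=lambda L:(np.array(L)+.5)/6-.5+[235,280]
S=lambda L:(np.array(L)+.5)/6-.5+[255,220]
L=[T([84,133]),T([88,245])];Rr=[T([650,98]),T([655,207])]
sd=[S([22,194]),S([17,303])]
for a,b,r in zip(sd,L,Rr):
    X,res=tri(a,b);print("left screw",X,res)
    rr=cast("top",r,X[2])[0];ll=cast("top",b,X[2])[0]
    print("mid",(rr+ll)/2, "side-left",cast("side",a,X[2])[0], np.degrees(np.arctan2(-(rr-ll)[0]*-1,-(rr-ll)[1])))
a=[cast("top",np.mean(L+Rr,axis=0),z)[0] for z in(.17,.19,.21,.23)];print(a)
print(get_obs()["tool_pos"],get_obs()["tool_rot"])
E
```

```text
left screw [0.46231284 0.13984474 0.23114335] [0.8052151]
mid [0.46671516 0.05277649 0.23114335] side-left [0.46215472 0.13863515 0.23114335] 2.8233084839382188
left screw [0.43018225 0.14244025 0.19676657] [2.83993891]
mid [0.43524545 0.05390954 0.19676657] side-left [0.42988945 0.14016915 0.19676657] 3.1330783644906526
[array([0.45545308, 0.05658418, 0.17      ]), array([0.45351749, 0.05508777, 0.19      ]), array([0.4515819 , 0.05359136, 0.21      ]), array([0.4496463 , 0.05209495, 0.23      ])]
[0.45085486 0.0546972  0.10049031] [1.79998415e+02 3.25042256e-03 3.35678222e+00]
```

The camera bias is about 1 mm, so averaging the two views was sound. The lateral error is about 0.6 mm. I'll lower the square to the plate.

```bash
python3 -m handwheel '[[0.005,0,0,0.004,0],[0.005,0,-0.0005,0.014,0],[0.005,0,-0.0005,0.026,0],[0.005,0,-0.0005,0.037,0],[0.005,0,-0.0005,0.045,0],[0.005,0,-0.0005,0.05,0],[0.005,0,-0.0005,0.053,0],[0.005,0,-0.0005,0.055,0],[0.005,0,-0.0005,0.056,0],[0.005,0,-0.0005,0.056,0],[0.005,0,-0.0005,0.056,0]]'; python3 -c "
from cell import *;o=get_obs();print(o['force'],o['wrist_torque'])"
```

```text
time_s: 8.75
tool_pos: [0.4509, 0.0557, 0.0448]
tool_rot: [180.0, -0.0, 3.4]
force: [0.6, -0.4, -3.4]
grip_width: 0.0136
[ 0.62647535 -0.41026111 -3.38234683] [ 0.02611686  0.14270485 -0.00716118]
```

```bash
python3 -m handwheel '[[0.005,0,0,0.001,0],[0.005,0,0,0.0015,0],[0.005,0,0,0.0015,0]]';python3 -m handwheel '[[0.005,0,0,0.0005,0],[0.005,0,0,0.001,0],[0.005,0,0,0.001,0]]'; python3 -c "
from cell import *;o=get_obs();print(o['force'],o['wrist_torque'])"
```

```text
time_s: 9.05
tool_pos: [0.4506, 0.0558, 0.043]
tool_rot: [180.0, 0.0, 3.4]
force: [0.4, -0.0, -3.9]
grip_width: 0.0138
time_s: 9.35
tool_pos: [0.4507, 0.0558, 0.0425]
tool_rot: [180.0, 0.0, 3.4]
force: [-2.4, -0.3, 4.5]
grip_width: 0.0136
[-2.42494451 -0.25688716  4.49242229] [-0.05798803  0.69645927 -0.00146391]
```

The foot landed at TCP z = 0.0425, as expected, pressing with about 8 N. I'll slide it towards the post.

```bash
python3 -m handwheel '[[0.005,0.0005,0,0,0],[0.005,0.0015,0,0,0],[0.005,0.003,0,0,0],[0.005,0.005,0,0,0],[0.005,0.007,0,0,0],[0.005,0.009,0,0,0],[0.005,0.011,0,0,0],[0.005,0.013,0,0,0],[0.005,0.015,0,0,0],[0.005,0.017,0,0,0],[0.005,0.019,0,0,0],[0.005,0.02,0,0,0],[0.005,0.02,0,0,0]]'; python3 - <<'E'
from h import *
o=get_obs();print(o['force'],o['wrist_torque'])
im=read_camera("top");crop(im,240,235,110,80,7,"pics/t6z.png")
E
```

```text
time_s: 10.65
tool_pos: [0.4688, 0.057, 0.0424]
tool_rot: [179.9, 0.3, 3.4]
force: [-8.8, -1.6, 11.9]
grip_width: 0.0138
[-8.81924214 -1.64133024 11.91612675] [-0.08655546  1.86604294 -0.01830065]
```

View pics/t6z.png

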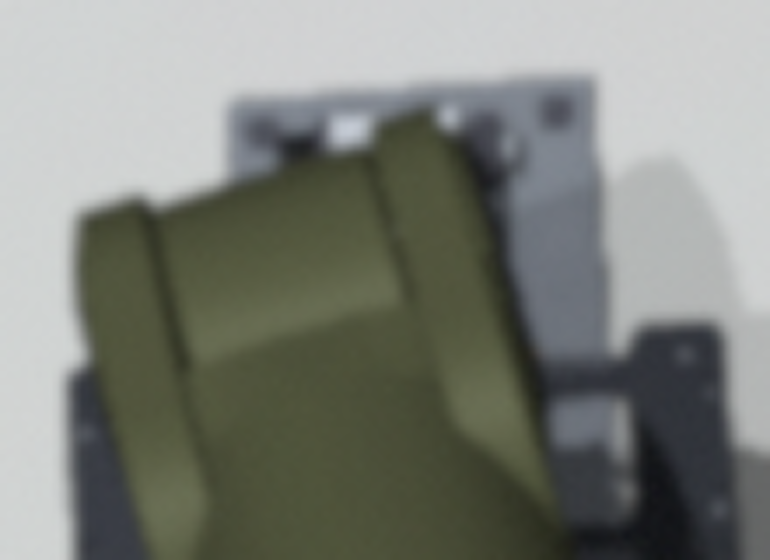

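Drag is building (Fx -8.8 N, net down force about 15 N). I'll ease the downward press before going on.

```bash
python3 -m handwheel '[[0.005,0,0,-0.0005,0],[0.005,0,0,-0.001,0],[0.005,0,0,-0.001,0],[0.005,0,0,-0.001,0]]'; python3 - <<'E'
from h import *
o=get_obs();print(o['force'],o['wrist_torque'],o['tool_pos'],o['tool_rot'])
E
```

```text
time_s: 11.1
tool_pos: [0.4707, 0.0569, 0.0428]
tool_rot: [-180.0, -0.0, 3.4]
force: [-0.3, -0.5, -3.0]
grip_width: 0.0138
[-0.31862605 -0.45705944 -2.96695561] [0.03673216 0.1594119  0.00556768] [0.47065929 0.05692742 0.04278161] [-1.79992468e+02 -3.10071300e-03  3.41951736e+00]
```

```bash
python3 -m handwheel '[[0.005,0.001,0,0.0003,0],[0.005,0.002,0,0.0004,0],[0.005,0.003,0,0.0004,0],[0.005,0.004,0,0.0004,0],[0.005,0.004,0,0.0004,0]]'; python3 -c "
from cell import *;o=get_obs();print(o['force'],o['wrist_torque'],o['tool_pos'])"
```

```text
time_s: 11.6
tool_pos: [0.4749, 0.0573, 0.0426]
tool_rot: [-180.0, -0.0, 3.4]
force: [0.5, -0.1, -3.0]
grip_width: 0.0139
[ 0.49475684 -0.11243043 -3.01795641] [ 0.01390705  0.09895107 -0.001633  ] [0.47486454 0.05725178 0.04259421]
```

```bash
python3 -m handwheel '[[0.005,0.001,0,0,0],[0.005,0.002,0,0,0],[0.005,0.003,0,0,0],[0.005,0.003,0,0,0]]'; python3 -c "
from cell import *;o=get_obs();print(o['force'],o['wrist_torque'],o['tool_pos'])"
```

```text
time_s: 12.0
tool_pos: [0.4755, 0.0573, 0.0425]
tool_rot: [180.0, 0.3, 3.4]
force: [-7.9, -1.2, 4.2]
grip_width: 0.0139
[-7.92288998 -1.174786    4.16979054] [-0.03440861  1.48193126 -0.02401538] [0.47550328 0.05726356 0.04249194]
```

Contact now at heel x ≈ 0.560, which matches the leaning post's top (0.562), but the nose is being pressed into the plate. I'll ease off vertically and keep pushing.

```bash
python3 -m handwheel '[[0.005,0,0,-0.0003,0],[0.005,0,0,-0.0006,0],[0.005,0,0,-0.0006,0],[0.005,0,0,-0.0006,0]]'; python3 -c "
from cell import *;o=get_obs();print(o['force'],o['wrist_torque'],o['tool_pos'],o['tool_rot'])"
```

```text
time_s: 12.4
tool_pos: [0.4772, 0.0574, 0.043]
tool_rot: [180.0, 0.0, 3.4]
force: [-3.2, 0.7, -2.9]
grip_width: 0.0135
[-3.24982952  0.66087748 -2.91812283] [ 0.02401893  0.64769517 -0.0389201 ] [0.47719349 0.05736874 0.04295931] [1.79996775e+02 4.78491433e-02 3.42674503e+00]
```

```bash
python3 -m handwheel '[[0.005,0.001,0,0,0],[0.005,0.002,0,0,0],[0.005,0.003,0,0,0],[0.005,0.004,0,0,0],[0.005,0.004,0,0,0]]'; python3 -c "
from cell import *;o=get_obs();print(o['force'],o['wrist_torque'],o['tool_pos'],o['tool_rot'])"
```

```text
time_s: 12.9
tool_pos: [0.4822, 0.0577, 0.0435]
tool_rot: [-180.0, -0.1, 3.4]
force: [-2.1, -1.1, -2.0]
grip_width: 0.0136
[-2.07728675 -1.11141737 -1.96822447] [ 0.00257103  0.41649657 -0.01356877] [0.4821727  0.05768913 0.04347158] [-1.79999911e+02 -5.17209443e-02  3.42774265e+00]
```

```bash
python3 -m handwheel '[[0.005,0,0,0.0003,0],[0.005,0.0005,0,0.0005,0],[0.005,0.001,0,0.0005,0],[0.005,0.001,0,0.0005,0]]'; python3 -c "
from cell import *;o=get_obs();print(o['force'],o['wrist_torque'],o['tool_pos'],o['tool_rot'])"; python3 -m handwheel '[[0.005,0.0005,0,0.0001,0],[0.005,0.001,0,0.0002,0],[0.005,0.001,0,0.0002,0]]'; python3 -c "
from cell import *;o=get_obs();print(o['force'],o['wrist_torque'],o['tool_pos'],o['tool_rot'])"
```

```text
time_s: 13.3
tool_pos: [0.4825, 0.0577, 0.0427]
tool_rot: [180.0, 0.0, 3.4]
force: [-3.0, -0.9, -0.4]
grip_width: 0.0134
[-3.02217558 -0.92684948 -0.36881067] [-0.07927682  0.54782183 -0.00669045] [0.48249815 0.0576946  0.04268038] [1.79994253e+02 1.69297375e-02 3.42889119e+00]
time_s: 13.6
tool_pos: [0.483, 0.0577, 0.0425]
tool_rot: [180.0, 0.1, 3.4]
force: [-5.7, -0.5, 2.0]
grip_width: 0.0139
[-5.7433425  -0.54257306  1.97046463] [-0.08021147  1.08192347  0.0393553 ] [0.48298368 0.05767826 0.04252055] [1.79979119e+02 8.81107038e-02 3.42848670e+00]
```

```bash
python3 - <<'E'
from h import *
im=read_camera("top");cv2.imwrite("pics/top7.png",im);crop(im,255,235,80,50,10,"pics/t7z.png")
t=cv2.imread("pics/top0.png");crop(t,255,235,80,50,10,"pics/t0z.png")
im=read_camera("side");cv2.imwrite("pics/side7.png",im);crop(im,255,220,100,80,8,"pics/s7z.png")
E
```

View pics/t7z.png

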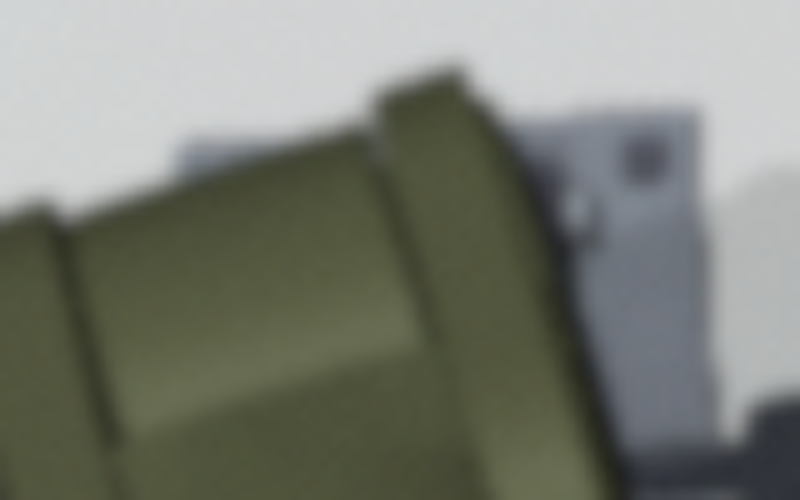

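View pics/t0z.png

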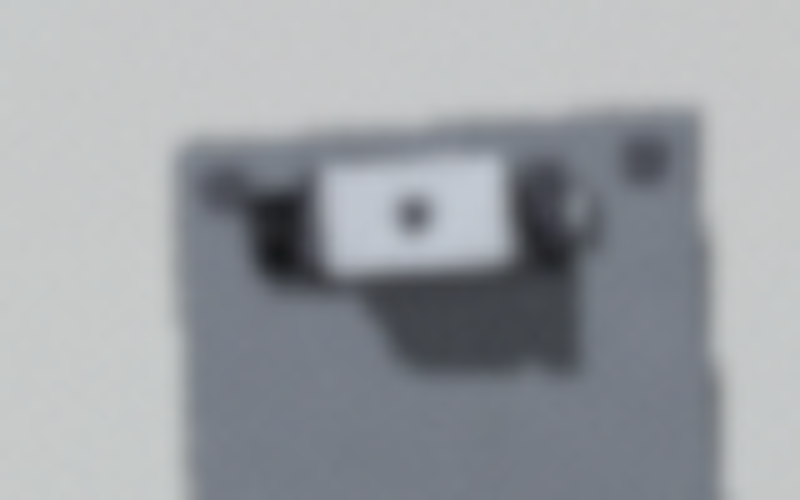

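View pics/s7z.png

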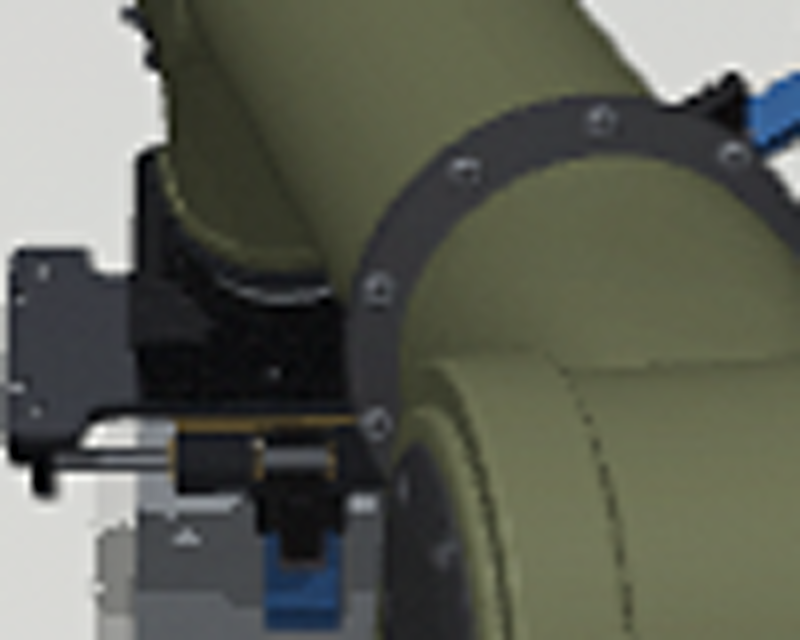

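The post is fully hidden in both views. The side view does show the foot's rear end, about (268–340, 628) in the crop. Measuring that gives the heel position relative to the corner.

```bash
python3 - <<'E'
from h import *
S=lambda L:(np.array(L)+.5)/8-.5+[255,220]
for lab,uv,z in(("bot",[[266,629],[340,629]],.012),("top",[[266,604],[340,604]],.030)):
    X=cast("side",S(uv),z);m=X.mean(0)-[0.0007,.0013,0];u=np.array([np.cos(.0604),np.sin(.0604)]);d=m[:2]-[.5703,.0626]
    print(lab,X[:,:2],"along",d@u,"lat",d@[-u[1],u[0]])
im=cv2.imread("pics/side7.png");crop(im,280,280,30,25,20,"pics/s7zz.png")
E
```

```text
bot [[0.45252307 0.07110194]
 [0.45370915 0.0450708 ]] along -0.11801985264129142 lat 0.0013128259991358805
top [[0.45272301 0.07053503]
 [0.45390033 0.04475408]] along -0.11785132570740761 lat 0.0008600170668447509
```

View pics/s7zz.png

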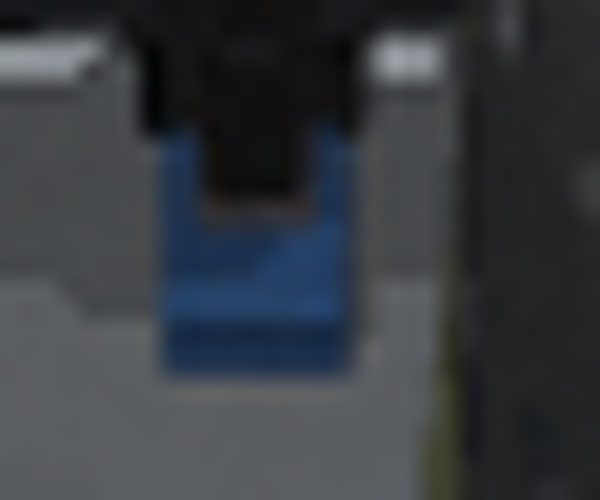

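```bash
python3 -m handwheel '[[0.005,0,0,-0.0002,0],[0.005,0.0005,0,-0.0003,0],[0.005,0.001,0,-0.0003,0],[0.005,0.001,0,-0.0003,0]]'; python3 -c "
from cell import *;o=get_obs();print(o['force'],o['wrist_torque'],o['tool_pos'],o['tool_rot'])"
```

```text
time_s: 14.1
tool_pos: [0.483, 0.0577, 0.0425]
tool_rot: [180.0, 0.2, 3.4]
force: [-8.8, -0.5, 3.6]
grip_width: 0.0138
[-8.77073512 -0.54874562  3.5661122 ] [-0.02156703  1.47315881 -0.02041003] [0.48296205 0.05769419 0.04249806] [179.97038297   0.20785099   3.43160219]
```

The foot's rear end lies flat on the plate at -118 mm (flush should be -120 ± 2) and about 1 mm off the centre line. To make sure this stop is the post and not jamming friction, I'll unload vertically and see whether it advances.

```bash
python3 -m handwheel '[[0.005,0,0,-0.0003,0],[0.005,0,0,-0.0006,0],[0.005,0,0,-0.0006,0],[0.005,0,0,-0.0006,0]]'; python3 -c "
from cell import *;o=get_obs();print(o['force'],o['wrist_torque'],o['tool_pos'],o['tool_rot'])"
```

```text
time_s: 14.5
tool_pos: [0.4831, 0.0576, 0.0428]
tool_rot: [180.0, 0.2, 3.4]
force: [-5.9, -0.1, -0.5]
grip_width: 0.0138
[-5.89432041 -0.10456419 -0.49055726] [-0.08293379  1.24404094  0.03266852] [0.4830858  0.05761905 0.04278089] [179.98093828   0.18328257   3.4291129 ]
```

```bash
python3 -m handwheel '[[0.005,0.0005,0,-0.0001,0],[0.005,0.001,0,-0.0002,0],[0.005,0.0015,0,-0.0003,0],[0.005,0.0015,0,-0.0003,0],[0.005,0.0015,0,-0.0003,0]]'; python3 -c "
from cell import *;o=get_obs();print(o['force'],o['wrist_torque'],o['tool_pos'],o['tool_rot'])"
```

```text
time_s: 15.0
tool_pos: [0.4831, 0.0576, 0.0428]
tool_rot: [180.0, 0.4, 3.4]
force: [-10.4, -1.1, 1.7]
grip_width: 0.0135
[-10.39607049  -1.090629     1.67872025] [-0.11214248  1.92765337  0.04264563] [0.48308107 0.05760695 0.04278544] [179.95489905   0.3652352    3.43886773]
```

That is a hard stop: +4.5 N with no advance, so it is the post. The tool pitch has crept to 0.37° (nose down). I'll ease the push and press the foot down a little more so it sits flat.

```bash
python3 -m handwheel '[[0.005,-0.0005,0,0.0002,0],[0.005,-0.001,0,0.0004,0],[0.005,-0.0015,0,0.0006,0],[0.005,-0.0018,0,0.0008,0],[0.005,-0.0018,0,0.0008,0],[0.005,-0.0018,0,0.0008,0]]'; python3 -c "
from cell import *;o=get_obs();print(o['force'],o['wrist_torque'],o['tool_pos'],o['tool_rot'])"
```

```text
time_s: 15.6
tool_pos: [0.4831, 0.0576, 0.0426]
tool_rot: [180.0, 0.2, 3.4]
force: [-5.3, -1.2, 0.7]
grip_width: 0.0139
[-5.31922842 -1.16992177  0.74772818] [-0.06001871  1.35565085  0.02817724] [0.48305317 0.05763465 0.04258216] [1.79974389e+02 1.54595369e-01 3.43337763e+00]
```

```bash
python3 -m handwheel '[[0.005,-0.0002,0,0.0002,0],[0.005,-0.0004,0,0.0004,0],[0.005,-0.0004,0,0.0006,0],[0.005,-0.0004,0,0.0006,0],[0.005,-0.0004,0,0.0006,0]]'; python3 - <<'E'
from h import *
o=get_obs();print(o['force'],o['wrist_torque'],o['tool_pos'],o['tool_rot'])
im=read_camera("side");cv2.imwrite("pics/side8.png",im);crop(im,280,280,30,25,20,"pics/s8zz.png")
cv2.imwrite("pics/top8.png",read_camera("top"))
E
```

```text
time_s: 16.1
tool_pos: [0.4831, 0.0576, 0.0425]
tool_rot: [180.0, 0.1, 3.4]
force: [-7.1, -0.7, 4.4]
grip_width: 0.0138
[-7.08256462 -0.65257981  4.44520213] [-0.14704044  1.47247221  0.00787146] [0.48305926 0.05764285 0.04250132] [1.79962269e+02 1.16433109e-01 3.43175610e+00]
```

View pics/s8zz.png

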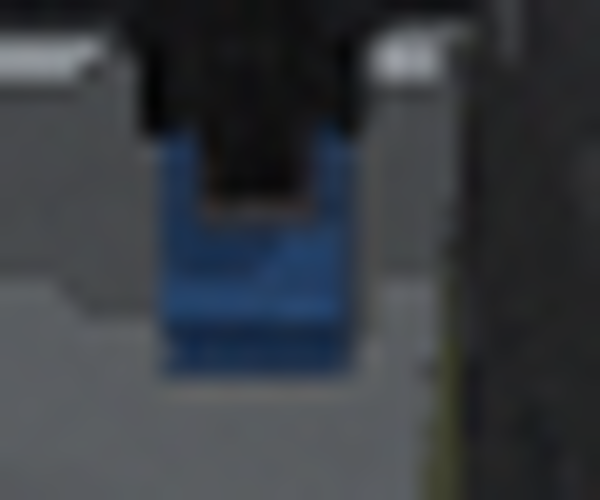

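View pics/top8.png

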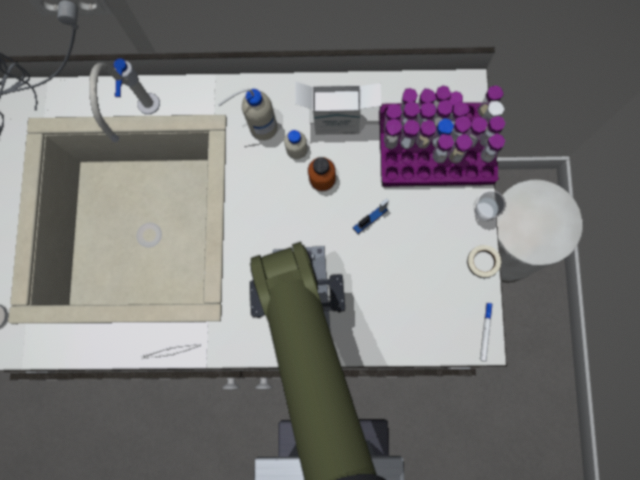

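The foot sits flat: z is back at 0.0425 and the rear edge has not moved. The bystanders have not moved either. I'll do a short hold to check it is steady, then hand in.

```bash
python3 -m handwheel '[[0.005,0,0,0,0],[0.005,0,0,0,0],[0.005,0,0,0,0],[0.005,0,0,0,0],[0.005,0,0,0,0],[0.005,0,0,0,0]]' && python3 -c "
from cell import *;sign_off()"
```

```text
time_s: 16.8
tool_pos: [0.483, 0.0576, 0.0425]
tool_rot: [180.0, 0.1, 3.4]
force: [-6.3, -0.6, 3.8]
grip_width: 0.0138
the job is handed in; nothing more can be done
```

The square is pressed into the corner with its foot on the plate, and the arm is still gripping it, so you can tighten the knob. I handed the job in at 16.8 s.

**What I did:** I picked the larger square (its foot measured about 119 mm) by its black grip. I set its foot on the plate about 35 mm short of the post and slid it in. It met the leaning post after about 25 mm, where the post's top was expected, then pushed it for about another 8 mm. There it stopped hard: 4.5 N more push gave no further advance.

**Last checks:**
- **Foot:** the tool is at the same height as when the foot first landed. The foot's rear edge in the side view fits a foot lying flat.
- **Hold:** it held steady for 0.6 s, pushing about 6 N into the post and about 7 N down on the plate. The jaws are at 13.8 mm on the 14 mm grip.
- **Centring:** the square is within about 1 mm of the post's middle.
- **Other items:** nothing else had moved in the top view.

**Less certain:**
- **Post and blade not seen:** the arm hid both from both cameras at the end. That the post is upright and the blade flush rests on the hard stop and the foot's position.
- **Corner distance:** the foot's rear edge measured 118 mm from the corner against 120 mm if flush, which is within calibration error.
- **Tool tilt:** it peaked at 0.37° nose-down while I was pressing and is now 0.1°, so the post may be a few tenths of a degree past upright.

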